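Push a filter sled into the spring-flapped filter bay

ROBOT

A 7-joint arm with a two-finger parallel gripper is mounted at the origin on the work surface. World frame = base frame: x ahead of the robot, y to its left, z up, the work surface at z = 0. Lengths are in mm, angles in rad, forces in N, time in s.
With the tool pointing down it reaches from about 400 to 850 mm from the base axis. Payload 6.9 kg.
Tool frame: the origin (TCP) lies at the very end of the fingers, on their centre line; the grasp point (between the pads) lies 19 mm behind it; z points along the fingers, y is the direction in which the jaws open and shut (so a half turn about z gives the same grasp; the last joint's range is limited). The gripper opens to 85 mm and grips with 20 to 120 N. Pads are 22 mm wide; open, the fingers measure 114 mm over their backs; the gripper's body (76 mm by 85 mm) begins 54 mm behind the grasp point. The pads swing forward as they close: fully open they stand 13 mm farther back than shut.
Start: joints at [1.363, 0.507, -0.238, 1.5, 0.126, 1.149, -0.155], TCP at [192.298, -594.67, 231.275] pointing down, gripper open.
Joint ranges: [-3.08, 3.08], [-0.24, 2.05], [-1.43, 1.35], [0, 2.5], [-1.52, 4.66], [0.17, 1.96], [-2.89, 2.89]. Speed limits (rad/s): [2.39, 2.39, 3.14, 3.14, 3.14, 3.14, 3.14].

INTERFACE

Orientations are given as a unit quaternion [x, y, z, w].
In Python, from bench import arm, eyes gives the robot as it stands. The module is installed in compiled form; this text tells all that it offers.
- The arm moves only by the tool arm_command, never from a script. Its argument "commands" is a list of rows, each a list of 7 numbers: the closure, from 0 (fully open) to 1 (shut), then the shift along the world's x, y, z in m, then the turn, a rotation vector about the world's x, y, z in rad. In form: [[fingers, x, y, z, ax, ay, az], ...]. A call has 1 to 20 rows; each row is the pose to reach, as a shift and turn from the pose measured when the call began; what a row does not reach only later rows make up. A row lasts 1/10 s, in which the tool goes at most 50 mm and 8.59 degrees, less where a joint would pass 70% of its speed; a pose out of reach is approached as far as the arm can. A call with a gripper value outside its range is refused whole. The fingers move at their own pace and stop on an object; the grip force is fixed at half the most. Time passes only in rows, so rows that repeat a pose let the fingers close. It gives the time, the measured TCP pose, the force and the opening at its end, in the units of the state.
- arm.get_obs(): the state, without advancing time (a new reading comes with each control period).
- eyes.read_camera(name): name is "side" or "top" or "wrist"; returns a dict with "img" (384x512x3 uint8, red, green, blue), "camera_matrix" (3x3 intrinsics, pixels), "cam_to_world" (4x4, takes a point from camera to world coordinates). Camera axes: x right, y down, z forward; pixel columns grow to the right and rows downward; lengths in mm; the calibration is good to about 2 mm. A picture is of the moment at which its call begins. There is no depth.
- arm.close_job(): hands the job in, once; it reports no verdict.
The state is a dict: "clock": time; "qpos": joint angles; "joint_vel": joint speeds; "joint_efforts": joint torques, N m; "position": TCP position; "ee_rot": TCP orientation; "contact_force": force on the tool from outside, world axes, zero at the start; "moment": the same for the moment, N m; "gripper_width": finger opening in mm.
Only numpy, scipy, OpenCV 4.12 (cv2) and the standard library are available. Lean on these libraries where they do the work, as an engineer would, in place of code of your own. Each camera call takes 0.05 s, during which the arm holds its last target. There are 200 camera calls.

TASK

Load the filter sled with the green thumb plate into the filter bay without picking it up: press the blue tread down with one fingertip to swing the spring-closed orange flap open, and while that fingertip keeps it open, push the sled by its thumb plate with the other fingertip, under the flap and fully home against the back of the bay. Only then let the tread come up, so that the flap shuts behind the sled. Do not let the flap come down on the sled, do not lift or tip the sled, and leave everything else on the bench where it stands.

Things in the scene. Friction and masses are not known exactly. Their poses are not given: they have to be found in the camera images.
- bay: Filter bay fixed to the bench: aluminium base plate with a straight lane, white bay behind. Origin at bench level on the lane's centre line at the bay's mouth; x along the lane into the bay, y left, z up. Lane floor 6 mm above the bench, rails 43 mm apart, tops 16 mm above the bench, x = -166 to 0 mm. Bay walls 40 mm tall to the back stop's face at x = 56 mm; white block behind, 59 mm tall.
- bay_home (a point): On the lane floor, 6 mm above the bench, at bay x = 31 mm, y = 0: where the sled's origin is when the sled is fully home against the back stop. Axes as the bay's. The sled's thumb plate then still stands outside, its rear face at bay x = -34 mm.
- flap (a joint): Angle of the flap, rad: 0 shut, 0.9 hard stop (pressed hard against it, a fingertip sticks instead of sliding). It rocks like a seesaw on a shaft parallel to the lane: orange cover and curtain on the lane's side, blue tread on the other. Pressing the tread (3 N at first, 5 to 6 N later) lifts the curtain; pushing the sled against the curtain does not. From 0.52 rad on the curtain clears the sled's block. Let go, it springs shut.
- flap_shaft (a point): On the axis of the flap's steel hinge shaft (8 mm thick): bay x = 0, y = 45 mm, 36 mm above the bench. The shaft runs along bay x from -165 to 60 mm, so it lies between a fingertip on the tread and one behind the sled. Axes turn with the flap.
- curtain_edge (a point): Middle of the lower edge of the flap's hanging orange curtain, which crosses the lane at the mouth, 4 mm thick (bay x = -4 to 0 mm). Shut, it is 26 mm above the bench: above the sled's stem but in the way of its block. The orange cover over the bay (62 x 70 mm) lifts with it, up to 100 mm above the bench. Axes turn with the flap.
- tread_mid (a point): Middle of the top face of the blue tread, a bar 140 mm long (bay x = -165 to -25 mm), 36 mm wide. Shut: at bay x = -95, y = 76.5 mm, 46 mm above the bench, sloping 43 degrees, outer edge up. At 0.75 rad: level, y = 57 to 93 mm, 22 mm above the bench. Middle 25 mm up at 0.65, 18 at 0.9 rad. A fingertip can slide along it in x and keep the flap open. Axes turn with the flap.
- sled: The loose sled to load, about 0.16 kg, in the lane, its nose 12 to 42 mm short of the curtain: black block 50 (x) x 40 x 34 mm tall with a green window, then a low stem (12 x 12 mm, 34 mm long) towards -x, then an upright green thumb plate 6 mm thick, 40 wide, 50 tall. Origin at the centre of the block's underside; x points into the bay, z up. Plate's rear face at x = -65 mm.
- sled_push (a point): Centre of the rear face (towards -x) of the sled's green thumb plate, 31 mm above the bench; the plate's top is 56 mm above the bench. Push here or anywhere on this face near its middle in width. Axes as the sled's.
- spare_sled: Bystander: a like sled with a yellow thumb plate, standing loose on the bench to the right of the lane; 90 x 40 x 50 mm. Leave it.
- objective: Bystander: a brass microscope objective standing on the bench to the right of the bay, 34 mm across, 50 mm tall, origin under its centre.
- dish: Bystander: a clear shallow dish to the left of the tread, 60 mm across, 14 mm tall, origin under its centre.
- cleaner: Bystander: an amber bottle 44 mm across, 100 mm tall, origin under its centre.
- slide_box: Bystander: a blue box 85 x 100 x 34 mm, origin under its centre.
- immersion_jar: Bystander: a small glass jar 48 mm across, 55 mm tall, origin under its centre.
- tissue_pack: Bystander: a white paper pack 110 x 70 x 30 mm, origin under its centre.
Not all that is in view belongs to the job. Leave any red or turquoise look-alike of the sled alone.

How it is judged (in metres and radians):
On the way, in this order (a step that is already met when the one before it is completed fails the run):
1. a finger holds the flap open while the sled is still outside (value of joint flap above 0.5 rad and x of sled in the frame of bay_home below -0.055 m and contact force between the fingers and flap above 0.5 N), for 0.15 s.
2. the sled's block is half way under the held-open flap, pushed by a finger (value of joint flap above 0.48 rad and x of sled in the frame of bay_home between -0.035 and -0.012 m and contact force between the fingers and flap above 0.5 N and contact force between the fingers and sled above 0.05 N), for 0.05 s.
At the end, for the whole second after the job is handed in: The sled lies on the lane floor within 4 mm of fully home against the back stop, at rest, and the flap is shut behind it (below 0.06 rad) (x of sled in the frame of bay_home between -0.004 and 0.004 m and y of sled in the frame of bay_home between -0.004 and 0.004 m and z of sled in the frame of bay_home below 0.003 m and value of joint flap below 0.06 rad and linear speed of sled below 0.02 m/s); the robot touches nothing.
It fails at once if the sled is lifted more than 8 mm or tipped (height (world z) of sled above 0.014 m or angle between sled's own z axis and vertical above 0.2 rad).
It fails at once if the flap comes down on the sled while it passes under (more than 1 N) (contact force between flap and sled above 1 N and x of sled in the frame of bay_home above -0.056 m).
It fails at once if another thing on the bench is moved more than 15 mm (distance of any of spare_sled, objective, dish, cleaner, slide_box, immersion_jar, tissue_pack from where it was at the start of the episode above 0.015 m).
It also fails if it takes over 45 s, if anything falls off the work surface, if the arm or the gripper's body presses on something with over 40 N, if the wrist force passes 120 N, or if a joint passes its speed limit or range.

## Working session

There is one attempt and no reset: what is moved stays moved. The work goes in short steps, Python scripts to look and compute and a tool call to move; the robot and the scene stay as the last step left them, time stands still between calls to the robot, and variables do not carry over. Pictures are saved under pics/ and viewed, about 8 in all and at most 12, crops included, and the job is handed in when it is done.

Besides the shell and the picture viewer there is one more tool, called after "Emit:" by a JSON object that holds its "op" and its "data". arm_command: Moves the arm, as the interface text tells. Its arguments: {"type":"object","properties":{"commands":{"type":"array","items":{"type":"array","items":{"type":"number"}}}},"required":["commands"]}

```bash
mkdir -p pics; python3 - <<'E'
from bench import arm, eyes
import cv2, numpy as np
o=arm.get_obs(); print({k:np.round(v,3).tolist() for k,v in o.items()})
for n in ["top","side"]:
    c=eyes.read_camera(n); cv2.imwrite(f"pics/{n}0.png",cv2.cvtColor(c["img"],cv2.COLOR_RGB2BGR)); np.savez(f"{n}0.npz",**c); print(n,np.round(c["camera_matrix"],1).tolist(),np.round(c["cam_to_world"],3).tolist())
a=cv2.imread("pics/top0.png");b=cv2.imread("pics/side0.png")
E
```

```text
{'clock': 0.0, 'qpos': [1.364, 0.508, -0.238, 1.501, 0.126, 1.149, -0.155], 'joint_vel': [0.0, -0.0, 0.001, 0.001, -0.001, -0.001, 0.0], 'joint_efforts': [-0.0, -62.06, -2.186, -24.966, 0.013, 0.012, -0.0], 'position': [192.085, -594.202, 230.418], 'ee_rot': [0.988, 0.156, -0.0, -0.001], 'contact_force': [-0.347, -0.225, 0.299], 'moment': [0.015, 0.005, -0.027], 'gripper_width': 85.701}
top [[474.7, 0.0, 261.0], [0.0, 474.7, 192.4], [0.0, 0.0, 1.0]] [[0.015, -0.999, 0.05, 488.976], [-1.0, -0.014, 0.015, -1.168], [-0.015, -0.05, -0.999, 1337.241], [0.0, 0.0, 0.0, 1.0]]
side [[359.0, 0.0, 258.9], [0.0, 359.0, 190.9], [0.0, 0.0, 1.0]] [[0.988, -0.087, 0.125, 442.981], [-0.152, -0.556, 0.817, -919.132], [-0.001, -0.826, -0.563, 690.541], [0.0, 0.0, 0.0, 1.0]]
```

View pics/top0.png

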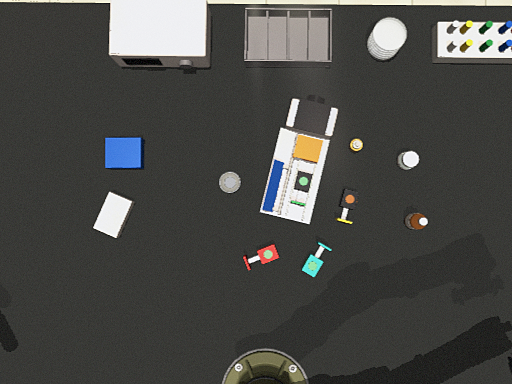

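View pics/side0.png

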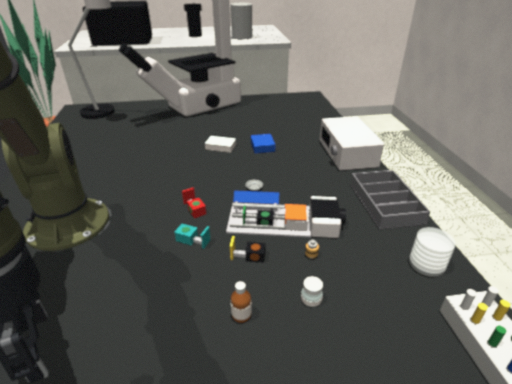

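The lane with the green-plated sled is at top-view (303,182), its plate at (298,203). The blue tread is at (272,187), the orange cover at (308,148). The things it could be mistaken for are the yellow-plated spare (347,205), the turquoise look-alike (317,258) and the red one (262,257). I choose the one in the lane. Next I measure it and check it in a close crop.

```bash
cat > h.py <<'E'
import numpy as np, cv2
def ray(c,uv,z):
    K,T=c["camera_matrix"],c["cam_to_world"]
    d=T[:3,:3]@np.linalg.solve(K,[uv[0],uv[1],1.]); o=T[:3,3]
    return o+d*(z-o[2])/d[2]
def proj(c,p):
    T=np.linalg.inv(c["cam_to_world"]); q=c["camera_matrix"]@(T[:3,:3]@np.asarray(p,float)+T[:3,3]); return q[:2]/q[2]
def hsv(c): return cv2.cvtColor(c["img"],cv2.COLOR_RGB2HSV)
def blobs(m,amin=15):
    n,l,s,ce=cv2.connectedComponentsWithStats(m); out=[]
    for i in range(1,n):
        if s[i,4]>=amin:
            cn=cv2.findContours((l==i).astype(np.uint8),0,2)[0][0]; r=cv2.minAreaRect(cn); out.append((s[i,4],ce[i].round(1),[np.round(x,1).tolist() if not np.isscalar(x) else round(x,1) for x in r],cv2.boxPoints(r).round(1).tolist()))
    return out
R={"orange":((8,120,150),(22,255,255)),"blue":((105,120,60),(130,255,255)),"green":((60,120,60),(80,255,255))}
E
python3 - <<'E'
from h import *
c=dict(np.load("top0.npz")); H=hsv(c)
for k,(a,b) in R.items():
    for x in blobs(cv2.inRange(H,a,b)):
        if 240<x[1][0]<345 and 90<x[1][1]<230: print(k,x)
i=cv2.cvtColor(c["img"],cv2.COLOR_RGB2BGR)[90:230,240:360]; cv2.imwrite("pics/crop0.png",cv2.resize(i,None,fx=5,fy=4.2,interpolation=cv2.INTER_CUBIC) if 0 else cv2.resize(i,None,fx=4,fy=4,interpolation=cv2.INTER_CUBIC))
E
```

```text
orange (np.int32(567), array([307.6, 148.2]), [[307.2, 148.4], [25.6, 23.3], 13.4], [[292.1000061035156, 156.8000030517578], [297.5, 134.1999969482422], [322.3999938964844, 140.10000610351562], [317.0, 162.6999969482422]])
blue (np.int32(496), array([272.8, 185.4]), [[272.9, 185.5], [9.7, 50.9], 14.0], [[262.0, 209.0], [274.3999938964844, 159.60000610351562], [283.79998779296875, 161.89999389648438], [271.3999938964844, 211.39999389648438]])
green (np.int32(31), array([297.6, 202.7]), [[297.6, 202.6], [13.6, 1.9], 14.0], [[290.79998779296875, 201.89999389648438], [291.20001220703125, 200.10000610351562], [304.3999938964844, 203.39999389648438], [303.8999938964844, 205.1999969482422]])
```

View pics/crop0.png

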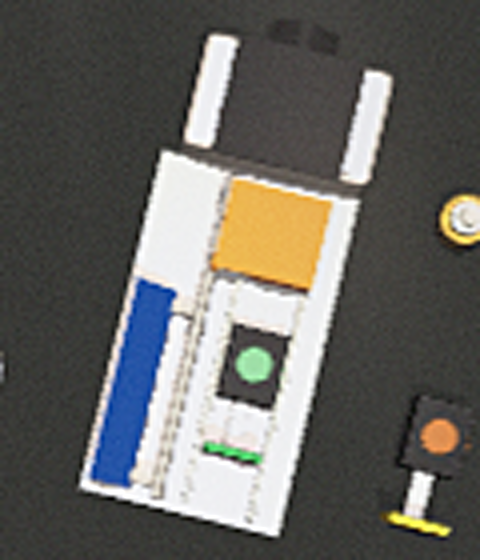

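The crop confirms the choice: green plate, black block with green window, between the rails, with the orange flap ahead of it. Now the pose estimate.

```bash
python3 - <<'E'
from h import *
c=dict(np.load("top0.npz"))
a=ray(c,(266.7,210.2),46); b=ray(c,(279.1,160.7),46); m=ray(c,(272.9,185.5),46)
print("tread",a,b,np.linalg.norm(b-a))
yaw=np.arctan2(*(b-a)[1::-1]); 
o=[ray(c,p,z) for p,z in (((307.2,148.4),46),)]
y2=np.arctan2(*(ray(c,(297.5,134.2),46)-ray(c,(292.1,156.8),46))[1::-1])
print("yaw",yaw,y2,"orange",o)
ex=np.array([np.cos(yaw),np.sin(yaw),0]); ey=np.array([-ex[1],ex[0],0])
org=m+95*ex-76.5*ey; org[2]=0; print("origin",org)
g=ray(c,(297.6,202.6),56)-org; print("plate top bay",g@ex,g@ey)
g=o[0]-org; print("orange bay",g@ex,g@ey)
E
```

```text
tread [504.74122151   2.34379298  46.        ] [640.33892625 -29.63258716  46.        ] 139.31699974881806
yaw -0.23158701344153637 -0.22183530452109504 orange [array([ 675.08910635, -105.95084335,   46.        ])]
origin [ 647.14560581 -109.87004327    0.        ]
plate top bay -124.31062874965818 0.638577899210335
orange bay 26.297958727921465 10.228231387395493
```

Emit:
{"op": "arm_command", "data": {"commands": [[0.28,0.32,0.554,0,0,0,-0.54],[0.28,0.32,0.554,0,0,0,-0.54],[0.28,0.32,0.554,0,0,0,-0.54],[0.28,0.32,0.554,0,0,0,-0.54],[0.28,0.32,0.554,0,0,0,-0.54],[0.28,0.32,0.554,0,0,0,-0.54],[0.28,0.32,0.554,0,0,0,-0.54],[0.28,0.32,0.554,0,0,0,-0.54],[0.28,0.32,0.554,0,0,0,-0.54],[0.28,0.32,0.554,0,0,0,-0.54],[0.28,0.32,0.554,0,0,0,-0.54],[0.28,0.32,0.554,0,0,0,-0.54],[0.28,0.32,0.554,0,0,0,-0.54],[0.28,0.32,0.554,0,0,0,-0.54],[0.28,0.32,0.554,0,0,0,-0.54],[0.28,0.32,0.554,0,0,0,-0.54],[0.28,0.32,0.554,0,0,0,-0.54],[0.28,0.32,0.554,0,0,0,-0.54]]}}

```text
clock: 1.9
position: [511.7, -41.6, 230.6]
ee_rot: [0.993, -0.114, 0.0, -0.001]
contact_force: [0.1, 0.4, -0.2]
gripper_width: 61.6
```

```bash
python3 - <<'E'
from bench import arm, eyes
from h import *
o=arm.get_obs(); print({k:np.round(v,3).tolist() for k,v in o.items()})
c=eyes.read_camera("wrist"); np.savez("w1.npz",**c); print(c["camera_matrix"].round(1).tolist(),c["cam_to_world"].round(3).tolist())
cv2.imwrite("pics/w1.png",cv2.cvtColor(c["img"],cv2.COLOR_RGB2BGR))
H=hsv(c)
for k,(a,b) in R.items():
    for x in blobs(cv2.inRange(H,a,b),100): print(k,x)
E
```

```text
{'clock': 1.9, 'qpos': [0.268, 0.341, -0.323, 1.79, 0.123, 1.029, -1.901], 'joint_vel': [-0.003, -0.001, -0.004, -0.002, 0.0, -0.001, -0.001], 'joint_efforts': [-0.114, -48.255, -2.226, -23.457, 0.007, 0.001, 0.007], 'position': [511.702, -41.617, 230.583], 'ee_rot': [0.993, -0.114, 0.0, -0.001], 'contact_force': [0.095, 0.351, -0.186], 'moment': [-0.017, 0.006, -0.057], 'gripper_width': 61.554}
[[301.7, 0.0, 255.1], [0.0, 301.7, 190.6], [0.0, 0.0, 1.0]] [[-0.229, -0.936, -0.268, 578.957], [-0.973, 0.219, 0.065, -58.826], [-0.002, 0.276, -0.961, 374.31], [0.0, 0.0, 0.0, 1.0]]
orange (np.int32(1890), array([283.4,  12.8]), [[283.5, 14.0], [28.0, 71.0], 90.0], [[248.0, 0.0], [319.0, 0.0], [319.0, 28.0], [248.0, 28.0]])
orange (np.int32(373), array([414.5, 105.8]), [[414.5, 106.0], [19.1, 21.9], 45.0], [[400.0, 107.0], [415.5, 91.5], [429.0, 105.0], [413.5, 120.5]])
blue (np.int32(4019), array([216. , 116.6]), [[216.9, 117.3], [140.3, 31.1], 87.1], [[197.89999389648438, 48.099998474121094], [228.89999389648438, 46.5], [236.0, 186.60000610351562], [205.0, 188.1999969482422]])
green (np.int32(279), array([288.8, 148.1]), [[289.0, 148.0], [8.0, 36.0], 90.0], [[271.0, 144.0], [307.0, 144.0], [307.0, 152.0], [271.0, 152.0]])
```

View pics/w1.png

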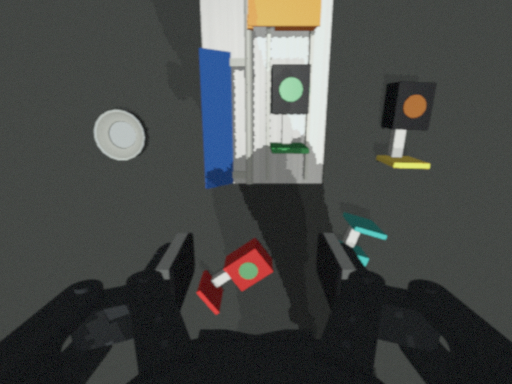

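```bash
python3 - <<'E'
from h import *
c=dict(np.load("w1.npz")); H=hsv(c)
m=cv2.inRange(H,*R["blue"]); ys,xs=np.nonzero(m)
# tread: inner edge z~34, outer z~58 ; lane rails
for n,p,z in [("plateTop rear L",(271,152.5),56),("plateTop rear R",(307.5,152.5),56),("curtain L",(248,28.5),26),("curtain R",(319.5,28.5),26)]:
    print(n,ray(c,p,z).round(1))
yaw=-0.23; ex=np.array([np.cos(yaw),np.sin(yaw),0]); ey=np.array([-ex[1],ex[0],0]); org=np.array([647.1,-109.9,0])
for q in [(-165,90,58),(-25,90,58),(-165,63,34),(-25,63,34),(-4,30,26),(-4,-30,26),(-127,20,56),(-127,-20,56)]:
    print(q,proj(c,org+q[0]*ex+q[1]*ey+[0,0,q[2]]).round(1))
p=(ray(c,(289.2,152.5),56)-org); print(p@ex,p@ey)
p=(ray(c,(289.2,28.5),26)-org); print(p@ex,p@ey)
t=blobs(m,200); print(t)
for v in (60,120,180): r=xs[ys==v]; print(v,r.min(),r.max())
E
```

```text
plateTop rear L [527.1 -63.4  56. ]
plateTop rear R [ 518.2 -101.    56. ]
curtain L [654.2 -68.3  26. ]
curtain R [ 637.2 -140.7   26. ]
(-165, 90, 58) [204.3 187.2]
(-25, 90, 58) [197.5  46.5]
(-165, 63, 34) [230.9 181.7]
(-25, 63, 34) [227.8  50.7]
(-4, 30, 26) [259.6  30. ]
(-4, -30, 26) [317.2  30. ]
(-127, 20, 56) [269.  152.1]
(-127, -20, 56) [306.8 152. ]
-127.4743729778464 -1.3470700758263285
-2.5972966053455426 -0.7619469665415877
[(np.int32(4019), array([216. , 116.6]), [[216.9, 117.3], [140.3, 31.1], 87.1], [[197.89999389648438, 48.099998474121094], [228.89999389648438, 46.5], [236.0, 186.60000610351562], [205.0, 188.1999969482422]])]
60 199 228
120 202 231
180 205 232
```

Emit:
{"op": "arm_command", "data": {"commands": [[0.28,0.0005,0.0005,-0.04,-0.0456,-0.195,0],[0.28,0.0005,0.0005,-0.08,-0.0456,-0.195,0],[0.28,0.0005,0.0005,-0.12,-0.0456,-0.195,0],[0.28,0.0005,0.0005,-0.155,-0.0456,-0.195,0],[0.28,0.0005,0.0005,-0.155,-0.0456,-0.195,0],[0.28,0.0005,0.0005,-0.155,-0.0456,-0.195,0]]}}

```text
clock: 2.55
position: [512.5, -41.0, 76.0]
ee_rot: [0.989, -0.114, 0.099, 0.011]
contact_force: [-0.6, -0.0, 1.1]
gripper_width: 61.6
```

```bash
python3 - <<'E'
from bench import arm, eyes
from h import *
o=arm.get_obs(); print({k:np.round(o[k],3).tolist() for k in("position","ee_rot","contact_force")})
c=eyes.read_camera("wrist"); np.savez("w2.npz",**c)
cv2.imwrite("pics/w2.png",cv2.cvtColor(c["img"],cv2.COLOR_RGB2BGR))
s=eyes.read_camera("side"); i=cv2.cvtColor(s["img"],cv2.COLOR_RGB2BGR)[150:270,200:370]
cv2.imwrite("pics/s2.png",cv2.resize(i,None,fx=4,fy=4,interpolation=cv2.INTER_CUBIC))
print(proj(c,o["position"]))
E
```

```text
{'position': [512.534, -41.049, 76.016], 'ee_rot': [0.989, -0.114, 0.099, 0.011], 'contact_force': [-0.613, -0.021, 1.075]}
[252.84860719 242.70210388]
```

View pics/w2.png

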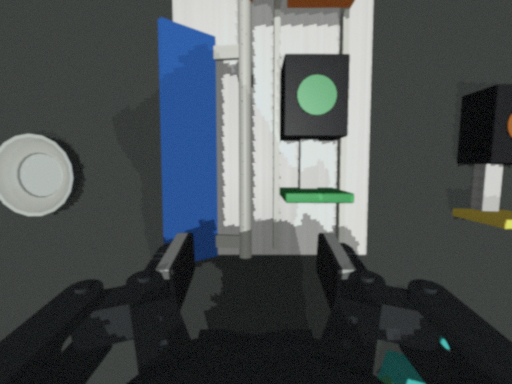

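Emit:
{"op": "arm_command", "data": {"commands": [[0.28,0.0005,0.002,-0.01,0,0,0],[0.28,0.0005,0.002,-0.02,0,0,0],[0.28,0.0005,0.002,-0.025,0,0,0],[0.28,0.0005,0.002,-0.03,0,0,0],[0.28,0.0005,0.002,-0.03,0,0,0]]}}

```text
clock: 3.15
position: [513.8, -39.0, 46.7]
ee_rot: [0.988, -0.114, 0.1, 0.011]
contact_force: [-0.4, -0.1, -0.6]
gripper_width: 61.1
```

Emit:
{"op": "arm_command", "data": {"commands": [[0.28,0,0,-0.005,0,0,0],[0.28,0,0,-0.01,0,0,0],[0.28,0,0,-0.015,0,0,0],[0.28,0,0,-0.018,0,0,0],[0.28,0,0,-0.018,0,0,0]]}}

```text
clock: 3.65
position: [514.1, -38.9, 28.4]
ee_rot: [0.988, -0.114, 0.1, 0.011]
contact_force: [1.1, 0.3, 3.5]
gripper_width: 61.7
```

```bash
python3 - <<'E'
from bench import arm, eyes
from h import *
o=arm.get_obs(); print({k:np.round(o[k],3).tolist() for k in("clock","position","ee_rot","contact_force")})
c=eyes.read_camera("wrist"); np.savez("w3.npz",**c)
w=cv2.cvtColor(c["img"],cv2.COLOR_RGB2BGR)
s=eyes.read_camera("side"); i=cv2.cvtColor(s["img"],cv2.COLOR_RGB2BGR)[150:270,200:370]
cv2.imwrite("pics/m3.png",np.vstack([cv2.resize(w,(400,300)),cv2.resize(i,(400,282),interpolation=cv2.INTER_CUBIC)]))
E
```

```text
{'clock': 3.65, 'position': [514.141, -38.95, 28.423], 'ee_rot': [0.988, -0.114, 0.1, 0.011], 'contact_force': [1.108, 0.276, 3.452]}
```

View pics/m3.png

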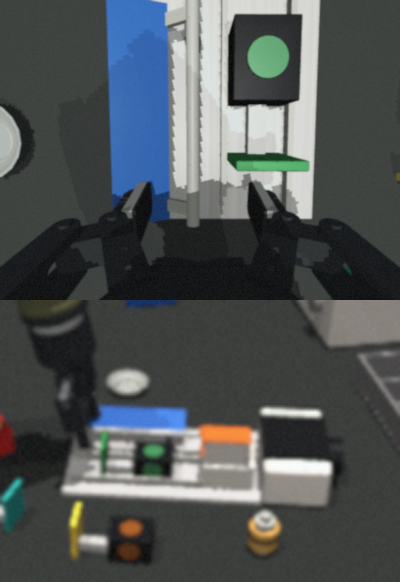

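Emit:
{"op": "arm_command", "data": {"commands": [[0.28,-0.001,0,-0.004,0,0,0],[0.28,-0.001,0,-0.007,0,0,0],[0.28,-0.001,0,-0.007,0,0,0]]}}

```text
clock: 4.05
position: [513.7, -39.7, 21.8]
ee_rot: [0.988, -0.114, 0.101, 0.011]
contact_force: [2.4, -3.5, 4.3]
gripper_width: 61.6
```

```bash
cat > ang.py <<'E'
from bench import arm, eyes
from h import *
o=arm.get_obs(); print({k:np.round(o[k],3).tolist() for k in("clock","position","contact_force","gripper_width")})
c=eyes.read_camera("wrist")
yaw=-0.23; ex=np.array([np.cos(yaw),np.sin(yaw),0]); ey=np.array([-ex[1],ex[0],0]); org=np.array([647.0,-110.2,0])
p=o["position"]-org; print("TCP bay",(p@ex).round(1),(p@ey).round(1))
m=cv2.inRange(hsv(c),*R["blue"]); m=cv2.morphologyEx(m,2,np.ones((3,3)))
for v in (60,120):
    r=np.nonzero(m[v])[0]; print("row",v,"blue",r.min() if len(r) else 0,r.max() if len(r) else 0,end=" | ")
    for a in (0.4,.5,.6,.7,.8,.9):
        u=[]
        for (y,z) in ((44.7,22.3),(18.3,-2.3)):
            Y=45+y*np.cos(a)+z*np.sin(a); Z=36+z*np.cos(a)-y*np.sin(a)
            q=[proj(c,org+x*ex+Y*ey+[0,0,Z]) for x in (-150,-25)]
            u.append(q[0][0]+(v-q[0][1])*(q[1][0]-q[0][0])/(q[1][1]-q[0][1]))
        print(a,np.round(u),end=" ")
    print()
g=blobs(cv2.inRange(hsv(c),*R["green"]),100); 
for x in g: print("green",x[0],x[1],x[2])
n=int(o["clock"]*100); cv2.imwrite(f"pics/a{n}.png",cv2.cvtColor(c["img"],cv2.COLOR_RGB2BGR))
s=eyes.read_camera("side"); cv2.imwrite(f"pics/s{n}.png",cv2.resize(cv2.cvtColor(s["img"],cv2.COLOR_RGB2BGR)[150:270,200:370],None,fx=3,fy=3,interpolation=2))
so=blobs(cv2.inRange(hsv(s),*R["orange"])); print("side orange",[(x[0],x[1],x[3]) for x in so if 150<x[1][1]<225 and 270<x[1][0]<330])
for a in (.4,.6,.7,.9): 
    q=[]
    for y,z in ((-45,-10),):
        Y=45+y*np.cos(a)+z*np.sin(a); Z=36+z*np.cos(a)-y*np.sin(a); q.append(proj(s,org-2*ex+Y*ey+[0,0,Z]).round(1))
    print("curtain edge side",a,q)
print(n)
E
python3 ang.py
```

```text
{'clock': 4.05, 'position': [513.653, -39.707, 21.819], 'contact_force': [2.405, -3.549, 4.296], 'gripper_width': 61.641}
TCP bay -145.9 38.2
row 60 blue 139 215 | 0.4 [124. 205.] 0.5 [129. 208.] 0.6 [134. 211.] 0.7 [140. 214.] 0.8 [146. 217.] 0.9 [153. 220.] 
row 120 blue 141 216 | 0.4 [126. 206.] 0.5 [131. 209.] 0.6 [136. 211.] 0.7 [141. 214.] 0.8 [148. 217.] 0.9 [154. 221.] 
green 1733 [346.3 209.7] [[345.5, 208.2], [107.3, 22.9], 1.0]
side orange [(np.int32(52), array([293.3, 204.3]), [[285.0, 203.0], [306.0, 203.0], [306.0, 208.0], [285.0, 208.0]])]
curtain edge side 0.4 [array([285.3, 213.5])]
curtain edge side 0.6 [array([285.5, 210.6])]
curtain edge side 0.7 [array([285.5, 209. ])]
curtain edge side 0.9 [array([285.7, 205.9])]
405
```

View pics/a405.png

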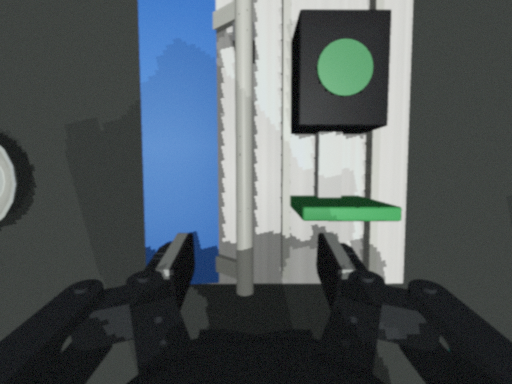

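View pics/s405.png

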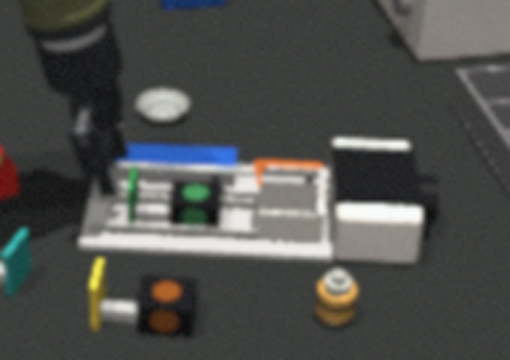

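Emit:
{"op": "arm_command", "data": {"commands": [[0.28,0.0049,-0.0011,-0.0005,0,0,0],[0.28,0.0097,-0.0023,-0.0005,0,0,0],[0.28,0.0146,-0.0034,-0.0005,0,0,0],[0.28,0.0195,-0.0046,-0.0005,0,0,0],[0.28,0.0243,-0.0057,-0.0005,0,0,0],[0.28,0.0292,-0.0068,-0.0005,0,0,0],[0.28,0.0341,-0.008,-0.0005,0,0,0],[0.28,0.0389,-0.0091,-0.0005,0,0,0]]}}

```text
clock: 4.95
position: [552.9, -48.8, 21.5]
ee_rot: [0.988, -0.114, 0.101, 0.011]
contact_force: [-2.8, 0.7, 4.5]
gripper_width: 61.6
```

```bash
python3 ang.py
```

```text
{'clock': 4.95, 'position': [552.928, -48.813, 21.486], 'contact_force': [-2.796, 0.715, 4.498], 'gripper_width': 61.647}
TCP bay -105.6 38.3
row 60 blue 0 0 | 0.4 [124. 205.] 0.5 [129. 208.] 0.6 [134. 211.] 0.7 [140. 214.] 0.8 [146. 217.] 0.9 [153. 220.] 
row 120 blue 142 216 | 0.4 [126. 206.] 0.5 [131. 209.] 0.6 [136. 211.] 0.7 [141. 214.] 0.8 [148. 218.] 0.9 [154. 221.] 
green 146 [306.  219.3] [[306.0, 219.8], [14.1, 27.5], 83.7]
green 1597 [349.1 235.2] [[350.5, 230.0], [99.0, 28.0], 0.0]
side orange [(np.int32(43), array([292.3, 204.4]), [[285.0, 203.0], [306.0, 203.0], [306.0, 208.0], [285.0, 208.0]])]
curtain edge side 0.4 [array([285.3, 213.5])]
curtain edge side 0.6 [array([285.5, 210.6])]
curtain edge side 0.7 [array([285.5, 209. ])]
curtain edge side 0.9 [array([285.7, 205.9])]
495
```

Emit:
{"op": "arm_command", "data": {"commands": [[0.28,0.0039,-0.0009,-0.0004,0,0,0],[0.28,0.0078,-0.0018,-0.0004,0,0,0],[0.28,0.0117,-0.0027,-0.0004,0,0,0],[0.28,0.0156,-0.0036,-0.0004,0,0,0],[0.28,0.0195,-0.0046,-0.0004,0,0,0],[0.28,0.0234,-0.0055,-0.0004,0,0,0],[0.28,0.0273,-0.0064,-0.0004,0,0,0],[0.28,0.0312,-0.0073,-0.0004,0,0,0],[0.28,0.0351,-0.0082,-0.0004,0,0,0],[0.28,0.039,-0.0091,-0.0004,0,0,0],[0.28,0.0429,-0.01,-0.0004,0,0,0],[0.28,0.0467,-0.0109,-0.0004,0,0,0]]}}

```text
clock: 6.25
position: [600.8, -59.9, 21.3]
ee_rot: [0.988, -0.114, 0.102, 0.011]
contact_force: [-2.9, 0.5, 4.7]
gripper_width: 61.3
```

```bash
python3 ang.py
```

```text
{'clock': 6.25, 'position': [600.787, -59.88, 21.307], 'contact_force': [-2.923, 0.479, 4.688], 'gripper_width': 61.287}
TCP bay -56.5 38.5
row 60 blue 0 0 | 0.4 [124. 206.] 0.5 [129. 208.] 0.6 [134. 211.] 0.7 [140. 214.] 0.8 [146. 217.] 0.9 [153. 220.] 
row 120 blue 0 0 | 0.4 [126. 206.] 0.5 [131. 209.] 0.6 [136. 212.] 0.7 [142. 215.] 0.8 [148. 218.] 0.9 [155. 221.] 
green 1437 [349.8 236.5] [[350.1, 236.6], [98.3, 17.3], 2.2]
side orange [(np.int32(29), array([287.9, 204.7]), [[283.0, 204.1999969482422], [291.0, 199.1999969482422], [294.0, 204.0], [286.0, 209.0]])]
curtain edge side 0.4 [array([285.3, 213.5])]
curtain edge side 0.6 [array([285.5, 210.6])]
curtain edge side 0.7 [array([285.5, 209. ])]
curtain edge side 0.9 [array([285.7, 205.9])]
625
```

Emit:
{"op": "arm_command", "data": {"commands": [[0.28,0.0024,-0.0006,-0.0004,0,0,0],[0.28,0.0049,-0.0011,-0.0004,0,0,0],[0.28,0.0073,-0.0017,-0.0004,0,0,0],[0.28,0.0088,-0.0021,-0.0004,0,0,0],[0.28,0.0102,-0.0024,-0.0004,0,0,0]]}}

```text
clock: 6.85
position: [611.6, -62.4, 21.0]
ee_rot: [0.988, -0.115, 0.102, 0.011]
contact_force: [-3.8, 0.4, 4.8]
gripper_width: 61.2
```

Emit:
{"op": "arm_command", "data": {"commands": [[0.28,0.001,-0.0002,-0.0003,0,0,0],[0.28,0.002,-0.0005,-0.0003,0,0,0]]}}

```text
clock: 7.05
position: [613.5, -62.9, 20.7]
ee_rot: [0.988, -0.115, 0.102, 0.011]
contact_force: [-4.1, 0.8, 5.1]
gripper_width: 61.3
```

Emit:
{"op": "arm_command", "data": {"commands": [[0.28,0.001,-0.0002,0,0,0,0],[0.28,0.0015,-0.0004,0,0,0,0],[0.28,0.002,-0.0005,0,0,0,0]]}}

```text
clock: 7.35
position: [613.9, -63.2, 20.4]
ee_rot: [0.988, -0.115, 0.101, 0.011]
contact_force: [-8.5, 2.8, 9.5]
gripper_width: 61.2
```

```bash
python3 ang.py
```

```text
{'clock': 7.35, 'position': [613.908, -63.166, 20.389], 'contact_force': [-8.466, 2.811, 9.452], 'gripper_width': 61.197}
TCP bay -42.9 38.3
row 60 blue 0 0 | 0.4 [123. 205.] 0.5 [127. 207.] 0.6 [133. 210.] 0.7 [139. 213.] 0.8 [145. 216.] 0.9 [152. 220.] 
row 120 blue 0 0 | 0.4 [125. 206.] 0.5 [129. 208.] 0.6 [135. 211.] 0.7 [140. 214.] 0.8 [147. 217.] 0.9 [154. 220.] 
green 1451 [350.1 238. ] [[350.5, 238.3], [99.1, 15.7], 1.2]
side orange [(np.int32(57), array([293.5, 203.8]), [[284.1000061035156, 202.39999389648438], [306.0, 198.0], [307.20001220703125, 203.8000030517578], [285.20001220703125, 208.1999969482422]])]
curtain edge side 0.4 [array([285.3, 213.5])]
curtain edge side 0.6 [array([285.5, 210.6])]
curtain edge side 0.7 [array([285.5, 209. ])]
curtain edge side 0.9 [array([285.7, 205.9])]
735
```

```bash
python3 - <<'E'
import cv2,numpy as np,glob
n=max(int(f[6:-4]) for f in glob.glob("pics/a*.png"))
a=cv2.imread(f"pics/a{n}.png");s=cv2.imread(f"pics/s{n}.png");cv2.imwrite("pics/m7.png",np.vstack([cv2.resize(a,(400,300)),cv2.resize(s,(400,282))]))
E
```

```text
(no output)
```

View pics/m7.png

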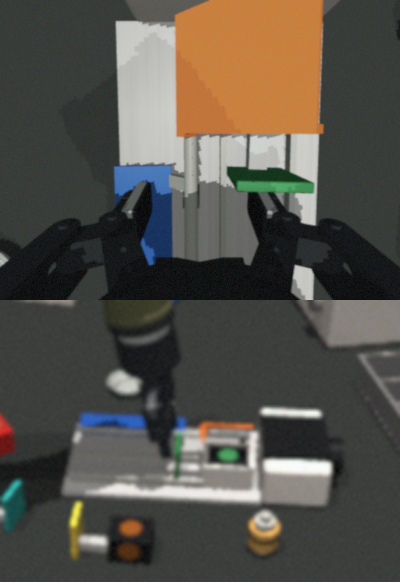

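The force jumped from about 4 to 8.5 N while the arm stopped moving, and the position matches the expected home, so the sled is against the back stop. I'll back off along the lane with the tread still down, then let it up gently.

Emit:
{"op": "arm_command", "data": {"commands": [[0.28,-0.002,0.0005,0.0005,0,0,0],[0.28,-0.0049,0.0011,0.0005,0,0,0],[0.28,-0.0078,0.0018,0.0005,0,0,0],[0.28,-0.0078,0.0018,0.0005,0,0,0]]}}

```text
clock: 7.85
position: [606.7, -61.5, 21.3]
ee_rot: [0.988, -0.115, 0.101, 0.011]
contact_force: [3.4, -1.3, 3.8]
gripper_width: 60.9
```

```bash
python3 ang.py | sed -n '1,2p;5p'
```

```text
{'clock': 7.85, 'position': [606.717, -61.518, 21.341], 'contact_force': [3.439, -1.263, 3.799], 'gripper_width': 60.869}
TCP bay -50.3 38.2
green 1386 [350.3 219.2] [[350.0, 219.3], [98.3, 14.8], 1.5]
```

Emit:
{"op": "arm_command", "data": {"commands": [[0.28,0,0,0.004,0,0,0],[0.28,0,0,0.008,0,0,0],[0.28,0,0,0.012,0,0,0],[0.28,0,0,0.016,0,0,0],[0.28,0,0,0.02,0,0,0],[0.28,0,0,0.024,0,0,0],[0.28,0,0,0.028,0,0,0],[0.28,0,0,0.034,0,0,0],[0.28,0,0,0.042,0,0,0],[0.28,0,0,0.055,0,0,0],[0.28,-0.03,0.007,0.08,0,0,0],[0.28,-0.06,0.014,0.12,0,0,0],[0.28,-0.09,0.021,0.16,0,0,0],[0.28,-0.09,0.021,0.19,0.0456,0.195,0],[0.28,-0.09,0.021,0.19,0.0456,0.195,0],[0.28,-0.09,0.021,0.19,0.0456,0.195,0]]}}

```text
clock: 9.55
position: [518.9, -41.0, 213.3]
ee_rot: [0.993, -0.116, 0.003, -0.001]
contact_force: [-0.3, -0.2, -0.5]
gripper_width: 61.6
```

```bash
python3 - <<'E'
from bench import arm, eyes
from h import *
o=arm.get_obs(); print({k:np.round(o[k],3).tolist() for k in("clock","position","contact_force")})
c=eyes.read_camera("wrist"); t=eyes.read_camera("top")
yaw=-0.23; ex=np.array([np.cos(yaw),np.sin(yaw),0]); ey=np.array([-ex[1],ex[0],0]); org=np.array([647.0,-110.2,0])
for x in blobs(cv2.inRange(hsv(c),*R["green"]),80):
    print("green",x[0],x[2]); vb=max(p[1] for p in x[3])+.5; p=ray(c,(x[2][0][0],vb),56)-org; print("plate rear bay",p@ex,p@ey)
m=cv2.morphologyEx(cv2.inRange(hsv(c),*R["blue"]),2,np.ones((3,3)))
for x in blobs(m,200): print("blue",x[3])
for x in blobs(cv2.inRange(hsv(c),*R["orange"]),200): print("orange",x[3]);
for q in [(-165,90,58),(-25,90,58),(-165,63,34),(-25,63,34),(-4,30,26),(-4,-30,26),(-34,20,56),(-34,-20,56)]:
    print(q,proj(c,org+q[0]*ex+q[1]*ey+[0,0,q[2]]).round(1))
t0=dict(np.load("top0.npz"))
d=cv2.absdiff(t["img"],t0["img"]).max(2); print("changed",[(b[0],b[1]) for b in blobs((d>60).astype(np.uint8),12)])
a=cv2.cvtColor(c["img"],cv2.COLOR_RGB2BGR); b=cv2.cvtColor(t["img"],cv2.COLOR_RGB2BGR)[90:282,210:440]
cv2.imwrite("pics/end.png",np.vstack([cv2.resize(a,(400,300)),cv2.resize(b,(359,300),interpolation=2) if 0 else cv2.resize(b,(400,300),interpolation=2)]))
E
```

```text
{'clock': 9.55, 'position': [518.939, -41.045, 213.252], 'contact_force': [-0.348, -0.204, -0.468]}
green 224 [[295.0, 66.5], [40.0, 5.9], 1.5]
plate rear bay -40.17906918567801 -0.14057320184036076
blue [[197.5, 55.0], [229.89999389648438, 53.29999923706055], [237.39999389648438, 198.5], [205.0, 200.1999969482422]]
orange [[250.0, 0.0], [325.0, 0.0], [325.0, 33.0], [250.0, 33.0]]
orange [[408.5, 114.5], [425.0, 98.0], [439.5, 112.5], [423.0, 129.0]]
(-165, 90, 58) [204.7 199.2]
(-25, 90, 58) [197.2  52.9]
(-165, 63, 34) [232.4 192.7]
(-25, 63, 34) [229.   56.9]
(-4, 30, 26) [262.2  35.2]
(-4, -30, 26) [322.4  34.9]
(-34, 20, 56) [273.5  63.5]
(-34, -20, 56) [316.6  63.3]
changed [(np.int32(2536), array([289. , 200.2])), (np.int32(60), array([303.2, 180.6])), (np.int32(196), array([323.3, 218.5])), (np.int32(455), array([313.9, 260.9])), (np.int32(15), array([310.7, 305.4])), (np.int32(271), array([292.9, 368.6])), (np.int32(99), array([276. , 359.7])), (np.int32(338), array([329. , 379.2]))]
```

View pics/end.png

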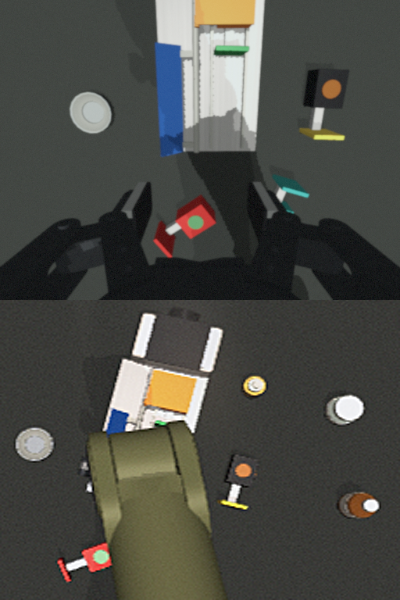

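The flap is shut and nothing else moved, but the quick plate figure (-40 instead of -34) disagrees. It may mix top and rear faces, so I check it better.

```bash
python3 - <<'E'
from bench import arm, eyes
from h import *
c=eyes.read_camera("wrist"); np.savez("w9.npz",**c)
yaw=-0.23; ex=np.array([np.cos(yaw),np.sin(yaw),0]); ey=np.array([-ex[1],ex[0],0]); org=np.array([647.0,-110.2,0])
print("cam bay",(c["cam_to_world"][:3,3]-org)@ex)
for x in (-28,-34,-40):
    print(x,[proj(c,org+x*ex+[0,0,z]).round(1)[1] for z in (56,6)])
for v in range(52,76): print(v,c["img"][v,290:300].mean(0).round(),c["img"][v,280],c["img"][v,310])
# top view of plate
t=eyes.read_camera("top")
for x in blobs(cv2.inRange(hsv(t),*R["green"]),8):
    if 270<x[1][0]<340 and 100<x[1][1]<230:
        p=ray(t,x[2][0],56)-org; print("top",x[0],x[2],p@ex,p@ey)
cv2.imwrite("pics/end2.png",cv2.resize(cv2.cvtColor(c["img"],cv2.COLOR_RGB2BGR)[0:120,190:340],None,fx=5,fy=5,interpolation=2))
E
```

```text
cam bay -73.955687073431
-28 [np.float64(53.1), np.float64(60.9)]
-34 [np.float64(60.2), np.float64(66.9)]
-40 [np.float64(67.2), np.float64(72.8)]
52 [214. 215. 211.] [216 216 213] [224 231 228]
53 [213. 214. 211.] [210 212 208] [224 231 228]
54 [200. 206. 198.] [181 197 182] [216 225 220]
55 [150. 190. 156.] [136 192 147] [174 200 182]
56 [112. 191. 131.] [114 197 136] [118 185 135]
57 [109. 195. 132.] [116 200 137] [100 187 123]
58 [110. 196. 132.] [113 198 135] [104 191 125]
59 [112. 197. 134.] [116 200 139] [106 193 130]
60 [107. 192. 129.] [109 191 129] [107 192 129]
61 [ 80. 160.  99.] [ 76 146  92] [ 92 176 114]
62 [ 45. 103.  59.] [29 86 44] [ 59 123  73]
63 [26. 69. 38.] [26 67 33] [36 78 46]
64 [26. 66. 36.] [35 69 42] [26 65 35]
65 [29. 67. 38.] [23 65 35] [31 67 36]
66 [27. 66. 37.] [29 67 36] [27 66 40]
67 [50. 78. 56.] [59 79 63] [62 87 68]
68 [102. 115. 104.] [102 109 103] [114 124 114]
69 [152. 157. 153.] [129 131 129] [145 150 146]
70 [190. 195. 193.] [165 167 163] [169 172 169]
71 [215. 222. 220.] [204 204 202] [192 198 194]
72 [223. 230. 228.] [216 216 213] [214 220 217]
73 [224. 231. 229.] [217 217 214] [220 227 224]
74 [225. 232. 230.] [217 218 215] [220 227 224]
75 [225. 232. 230.] [217 218 215] [216 223 220]
top 11 [[302.0, 168.0], [2.0, 4.0], 90.0] -30.41279861540417 11.976539588173864
```

View pics/end2.png

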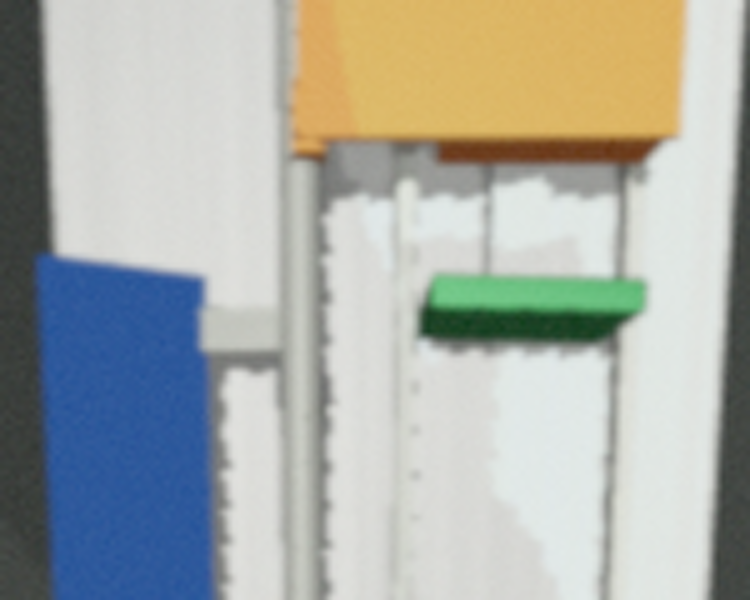

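The plate's top rear edge at row 61.3 gives bay x of about -35, where home is -34. That is within the error, and it agrees with the force stop and the top view. The earlier -40 mixed in the shaded rear face. Handing in.

```bash
python3 -c "
from bench import arm
print(arm.get_obs()['contact_force']); print(arm.close_job())"
```

```text
[-1.09491762e+00  1.46406198e-04 -4.73861240e-01]
the job is handed in; nothing more can be done
None
```

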